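# Pull the anti-scale cassette from the steam station and hold it over the tub

### The arm

A 6-joint arm with a two-finger parallel gripper is mounted at the origin on the work surface. World frame = base frame: x ahead of the robot, y to its left, z up, the work surface at z = 0. Lengths are in m, angles in rad, forces in N, time in s.
With the tool pointing down it reaches from about 0.225 to 0.875 m from the base axis. Payload 3.4 kg.
Tool frame: the origin (TCP) lies at the very end of the fingers, on their centre line; the grasp point (between the pads) lies 19 mm behind it; z points along the fingers, x is the direction in which the jaws open and shut, and the axes are right-handed (so a half turn about z gives the same grasp; the last joint's range is limited). The gripper opens to 85 mm and grips with 20 to 120 N. Pads are 22 mm wide; open, the fingers measure 114 mm over their backs; the gripper's body (76 mm by 85 mm) begins 54 mm behind the grasp point. The pads swing forward as they close: fully open they stand 13 mm farther back than shut.
Start: joints at [1.21, 0.276, 1.505, -0, 1.361, -0.121], TCP at [0.137, 0.559, 0.231] pointing down, gripper open.
Joint ranges: [-2.89, 2.89], [-0.75, 2.08], [0.22, 2.7], [-1.18, 4.32], [0.11, 2.71], [-2.7, 2.7]. Speed limits (rad/s): [2.57, 2.57, 3.14, 3.14, 3.14, 3.14].

### API

Orientations are given as a unit quaternion [w, x, y, z].
In Python, from rig import manip gives the robot as it stands.
- The arm moves only by the tool carry_out, never from a script. Its argument "series" is a list of rows, each a list of 2 entries, a list of its own where there are three numbers: the shift along the tool's x, y, z in mm, then the turn about the tool's z in degrees. A call has 1 to 10 rows; each row shifts and turns the pose as measured when the row begins, along the tool's axes as they then stand; what a row does not reach is not made up. A row lasts 1/12 s, in which the tool goes at most 41.7 mm and 7.16 degrees, less where a joint would pass 70% of its speed; a pose out of reach is approached as far as the arm can. A call is refused whole if a number of a shift passes 41.7 or a number of a turn 7.16, either way. A call with a gripper value outside its range is refused whole. "fingers" is the finger opening in mm, from 0 to 85.4, set as the call begins (left out, the last holds). The fingers move at their own pace and stop on an object; "squeeze" is the grip in N (left out, the last holds). Time passes only in rows, so rows that do not move let the fingers close. It gives the time, the measured TCP pose, the force and the opening at its end, in the units of the state.
- manip.get_state(): the state, without advancing time (a new reading comes with each control period).
- manip.get_image(name): name is "side" or "top" or "wrist"; returns a dict with "frame" (480x640x3 uint8, blue, green, red), "K" (3x3 intrinsics, pixels), "rvec" (rotation vector, rad) and "tvec" (3), from world to camera coordinates, as OpenCV has them; the wrist camera has in their place "mount" (4x4, takes a point from camera to tool coordinates, whose origin is the TCP and whose axes are the tool frame's). Camera axes: x right, y down, z forward; pixel columns grow to the right and rows downward; lengths in m; the calibration is good to about 2 mm. The wrist camera is an equidistant fisheye: a pixel r from the principal point sees the ray r / f radians off the axis. A picture is of the moment at which its call begins: read the wrist's pose just before it. There is no depth.
- manip.sign_off(): hands the job in, once; it reports no verdict.
The state is a dict: "clock": time; "qpos": joint angles; "qd": joint speeds; "effort": joint torques, N m; "position": TCP position; "ee_rot": TCP orientation; "contact_force": force on the tool from outside, world axes, zero at the start; "moment": the same for the moment, N m; "width": finger opening in m.
Only numpy, scipy, OpenCV 4.12 (cv2) and the standard library are available. Lean on these libraries where they do the work, as an engineer would, in place of code of your own. Each camera call takes 0.05 s, during which the arm holds its last target. There are 200 camera calls.

### The job

Slide the orange lock on the steam ironing station back as far as it goes, off the grey anti-scale cassette. Then pinch the cassette's two green side catches together, lift the cassette out and carry it upright to the white tub; finish while holding it still, catches pinched, above the rim over the middle of the tub, touching neither tub nor station (do not put it down or let go). Leave the tub, the iron, the detergent bottle and the brush standing where they are.

Things in the scene. Friction and masses are not known exactly. Their poses are not given: they have to be found in the camera images.
- station: Steam ironing station base, white, blue foot, 300 (x) x 200 (y) x 110 mm high, fixed. Origin: centre of underside; +x from the dial end (cassette) to the dark iron rest; z up. Flat deck at z = 110 mm. Cassette well in the deck: 60 (x) x 69 (y) mm, 60 deep, centred at x = -50, y = 0 mm; the catches' teeth hook under 16 mm thick ledges at its +y and -y sides.
- lock (a joint): Orange lock slide on the deck, m. 0 = locked: its tongue reaches 12 mm over the cassette's +x end and blocks it. Slides along the station's +x by at most 0.030 (fully back); stays where left (friction about 2 N). Starts anywhere from 0 to 0.005.
- lock_grip (a point): Middle of the lock's upright orange fin, 22 mm above the deck; at joint 0 it is at x = 20, y = 0 mm of the station. The fin is 10 (station x) x 24 (station y) mm, its top 36 mm above the deck. The tongue, 22 mm wide in y, top 8 mm above the deck, runs 54 mm from here towards the station's -x. Axes as the station's.
- cassette: Grey anti-scale cassette, block 56 (x) x 65 (y) x 60 mm with a low rib on top, 0.2 to 0.3 kg. Origin: centre of its underside; z up; axes along the station's while it sits in the well, where its top is level with the deck (2 mm play all round). Must rise 60 mm to be clear of the deck.
- catch_left (a joint): Green catch on the cassette's +y side, m. 0 = sprung out, its tooth 5.5 mm under the ledge; grows as it is pressed towards the cassette's middle, up to 0.009. Free of the ledge above 0.006. Spring: 3 N to start, 7.5 N at the end. Springs back when let go.
- catch_right (a joint): The same on the cassette's -y side, pressed towards +y.
- catch_left_tab (a point): Middle of the outer face of the left catch's upright finger tab, 84 mm above the cassette's underside (24 mm above the deck), 27 mm from the middle plane at rest. The tab is 24 (x) x 6 (y) mm, its top 36 mm above the deck. Outer faces of the two tabs: 54 mm apart at rest, 36 mm fully pinched. Axes as the cassette's.
- catch_right_tab (a point): The same on the right (-y) catch.
- tub: Open white tub, 220 (x) x 160 (y) x 70 mm high, walls 5 mm, loose, 0.5 kg. Origin: centre of its underside; z up.
- iron: Blue iron lying flat on its steel soleplate, 230 x 100 x 125 mm high, loose. Origin: underside, near its middle.
- detergent: Pink detergent bottle, 80 mm diameter, 200 mm high, loose. Origin: centre of its underside.
- brush: Wooden scrubbing brush lying bristles down, 160 (y) x 50 (x) x 56 mm high, loose. Origin: centre of its underside.
Not all that is in view belongs to the job. There is more than one size of the cassette; the job needs the middle-sized.

How it is judged:
On the way, in this order (a step that is already met when the one before it is completed fails the run):
1. the lock is slid back off the cassette while the cassette still sits in its well (value of joint lock above 0.02 m and z of cassette in the frame of station below 0.056 m), for 0.1 s.
2. both catches are pinched while the cassette still sits in its well (value of joint each of catch_left, catch_right above 0.006 m and z of cassette in the frame of station below 0.056 m), for 0.1 s.
3. the cassette is lifted clear of the deck, catches pinched, upright (value of joint each of catch_left, catch_right above 0.006 m and z of cassette in the frame of station above 0.112 m and angle between cassette's own z axis and vertical below 0.35 rad), for 0.1 s.
At the end, for the whole second after the job is handed in: Cassette held still (under 30 mm/s) in the fingers, both catches in over 6 mm, tilt under 20 deg, underside 75 to 320 mm above the worktop, middle within 50 mm (horizontal) of the tub's middle, touching neither tub nor station; lock back over 20 mm; tub moved under 30 mm (value of joint each of catch_left, catch_right above 0.006 m and angle between cassette's own z axis and vertical below 0.35 rad and horizontal distance between cassette and tub below 0.05 m and height (world z) of cassette between 0.075 and 0.32 m and linear speed of cassette below 0.03 m/s and contact force between cassette and the fingers above 3 N and contact force between cassette and tub below 0.2 N and contact force between cassette and station below 0.2 N and value of joint lock above 0.02 m and distance of tub from where it was at the start of the episode below 0.03 m); the arm keeps its last pose, push and grip.
It fails at once if the tub is shifted by more than 30 mm (distance of tub from where it was at the start of the episode above 0.03 m).
It fails at once if the iron is shifted by more than 30 mm or tipped (distance of iron from where it was at the start of the episode above 0.03 m or angle between iron's own z axis and vertical above 0.5 rad).
It fails at once if the detergent bottle is shifted by more than 30 mm or tipped (distance of detergent from where it was at the start of the episode above 0.03 m or angle between detergent's own z axis and vertical above 0.5 rad).
It fails at once if the brush is shifted by more than 30 mm (distance of brush from where it was at the start of the episode above 0.03 m).
It also fails if it takes over 48 s, if anything falls off the work surface, if the arm or the gripper's body presses on something with over 40 N, if the wrist force passes 120 N, or if a joint passes its speed limit or range.

## Working session

There is one attempt and no reset: what is moved stays moved. The work goes in short steps, Python scripts to look and compute and a tool call to move; the robot and the scene stay as the last step left them, time stands still between calls to the robot, and variables do not carry over. Pictures are saved under pics/ and viewed, about 8 in all and at most 12, crops included, and the job is handed in when it is done.

Besides the shell and the picture viewer there is one more tool, called after "Emit:" by a JSON object that holds its "api" and its "payload". carry_out: Moves the arm, as the interface text tells. Its arguments: {"type":"object","properties":{"series":{"type":"array","items":{"type":"array"}},"fingers":{"type":"number"},"squeeze":{"type":"number"}},"required":["series"]}

```bash
mkdir -p pics; cat > h.py <<'E'
import numpy as np, cv2
from rig import manip
from scipy.spatial.transform import Rotation as R
def ray(im,px):
    Rm=cv2.Rodrigues(np.array(im["rvec"],float))[0]; t=np.array(im["tvec"],float).ravel()
    d=np.c_[np.atleast_2d(px).astype(float),np.ones(len(np.atleast_2d(px)))]@np.linalg.inv(np.array(im["K"])).T
    return -Rm.T@t, d@Rm
def onplane(im,px,z):
    o,d=ray(im,px); return o+d*((z-o[2])/d[:,2])[:,None]
def proj(im,P):
    return cv2.projectPoints(np.atleast_2d(P).astype(float),np.array(im["rvec"],float),np.array(im["tvec"],float),np.array(im["K"],float),None)[0].reshape(-1,2)
def mask(im,lo,hi):
    return cv2.inRange(cv2.cvtColor(im["frame"],cv2.COLOR_BGR2HSV),np.array(lo),np.array(hi))
def blobs(m,amin=30):
    n,l,s,c=cv2.connectedComponentsWithStats(m)
    return [(int(s[i,4]),c[i].round(1).tolist(),s[i,:4].tolist()) for i in range(1,n) if s[i,4]>=amin]
E
python3 - <<'E'
from h import *
import pickle
ims={n:manip.get_image(n) for n in("top","side","wrist")}
pickle.dump(ims,open("ims0.pkl","wb"))
for n in ims: cv2.imwrite(f"pics/{n}0.png",ims[n]["frame"])
print(manip.get_state())
for n in("top","side"):
    im=ims[n]; print(n,"cam",ray(im,[320,240])[0])
    print("orange",blobs(mask(im,(8,150,120),(20,255,255)))); print("green",blobs(mask(im,(45,100,60),(85,255,255))))
E
```

```text
{'clock': 0.15, 'qpos': array([ 1.20996154e+00,  2.76461772e-01,  1.50587891e+00,  1.62216478e-05,
        1.36071916e+00, -1.21019359e-01]), 'qd': array([ 0.00016167, -0.00226735, -0.00337072,  0.00120095,  0.00065686,
        0.00027903]), 'effort': array([-1.41137252e-04, -4.17146659e+01, -2.46031255e+01, -3.78898776e-04,
        7.70334445e-03, -1.55188178e-05]), 'position': array([0.1364376 , 0.55814793, 0.23061699]), 'ee_rot': array([ 3.73193823e-04,  7.86614891e-01,  6.17443499e-01, -6.31628214e-04]), 'contact_force': array([-0.13753246,  0.08528268,  0.35021539]), 'moment': array([ 0.01713319,  0.00729157, -0.02195911]), 'width': 0.08577929296766568}
top cam [ 0.37221194 -0.01840397  1.46847474]
orange [(68, [384.5, 256.4], [382, 249, 6, 15])]
green [(37, [448.9, 334.2], [445, 330, 9, 9])]
side cam [-0.07412231 -0.60730075  0.94845327]
orange [(31, [378.0, 295.1], [374, 292, 9, 7]), (169, [368.0, 311.8], [358, 304, 21, 17])]
green [(70, [354.2, 434.6], [345, 433, 19, 5]), (113, [352.9, 475.6], [342, 473, 22, 7])]
```

View pics/top0.png

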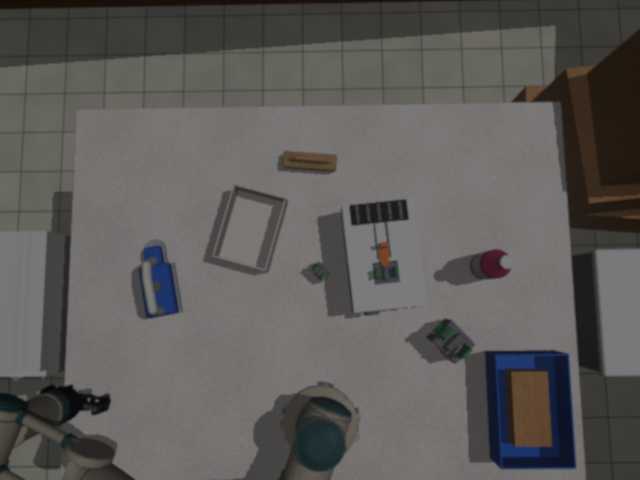

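View pics/side0.png

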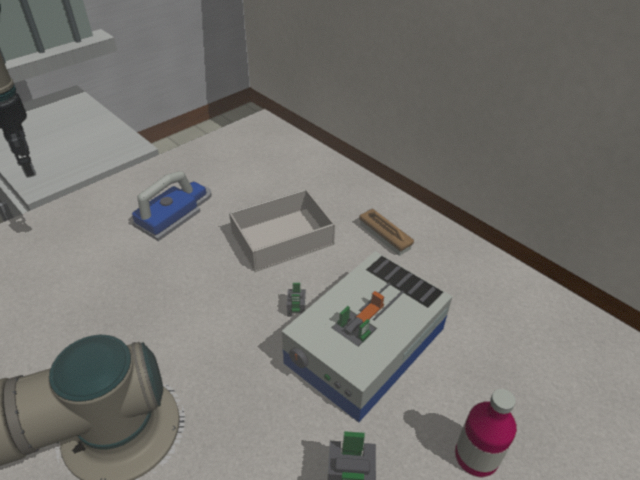

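Candidates for the cassette (top view): a small one at (318,271), one in the station well at (385,270), and a large one at (450,340). The middle-sized is the one in the well. The side view agrees: (297,298), (355,322) and (352,460). The orange lock is at (384,255) top. The tub is at (250,229), brush (309,161), iron (158,283) and bottle (490,264).

```bash
python3 - <<'E'
from h import *
import pickle
ims=pickle.load(open("ims0.pkl","rb")); T=ims["top"];S=ims["side"]
for n,im,roi in(("top",T,(340,190,90,130)),("side",S,(275,250,180,165))):
    x,y,w,h=roi
    M=np.zeros((480,640),np.uint8);M[y:y+h,x:x+w]=255
    print(n,"orange",blobs(mask(im,(5,120,70),(20,255,255))&M,8)); print("green",blobs(mask(im,(45,60,30),(90,255,255))&M,8))
# deck contour top
g=cv2.cvtColor(T["frame"],cv2.COLOR_BGR2GRAY)
hsv=cv2.cvtColor(T["frame"],cv2.COLOR_BGR2HSV)
for p in((360,290),(300,330),(350,240),(430,250)): print(p,hsv[p[1],p[0]])
a=cv2.resize(T["frame"][190:320,330:440],None,fx=4.5,fy=4.5,interpolation=cv2.INTER_CUBIC)
b=cv2.resize(S["frame"][250:415,275:455],None,fx=3.5,fy=3.5,interpolation=cv2.INTER_CUBIC)
c=np.zeros((600,800,3),np.uint8); a=cv2.resize(T["frame"][195:315,338:426],(440,600),interpolation=cv2.INTER_CUBIC); b=cv2.resize(S["frame"][285:350,325:395],(360,334),interpolation=cv2.INTER_CUBIC)
c[:,:440]=a;c[:334,440:]=b; cv2.imwrite("pics/crop1.png",np.clip(c*1.6,0,255).astype(np.uint8))
E
```

```text
top orange [(179, [383.8, 253.6], [380, 243, 9, 23])]
green [(31, [395.6, 271.2], [394, 267, 4, 10]), (44, [377.0, 273.5], [374, 269, 7, 9])]
side orange [(264, [370.6, 308.4], [357, 292, 26, 30])]
green [(32, [296.1, 286.2], [294, 283, 5, 8]), (12, [294.6, 294.6], [292, 294, 7, 2]), (61, [295.3, 306.5], [292, 302, 8, 10]), (104, [344.6, 315.3], [341, 307, 8, 19]), (34, [363.8, 323.5], [360, 320, 9, 8]), (55, [365.2, 334.8], [360, 330, 11, 11]), (15, [327.1, 376.5], [325, 374, 5, 6])]
(360, 290) [150   4 122]
(300, 330) [ 10   6 122]
(350, 240) [150   2 122]
(430, 250) [ 10   6 121]
```

View pics/crop1.png

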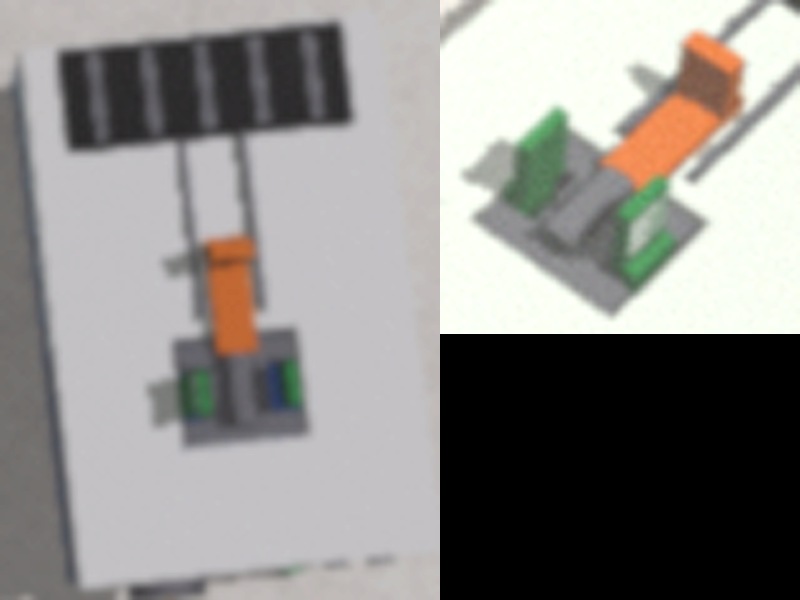

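```bash
python3 - <<'E'
from h import *
import pickle
ims=pickle.load(open("ims0.pkl","rb")); T=ims["top"];S=ims["side"]
f=lambda L:np.array(L)/5.+[338-.4,195-.4]
g=lambda L:np.array(L)/5.14+[440*0+325-.4-440/5.14,285-.4]
w=onplane(T,f([(174,342),(297,328),(309,433),(184,446)]),.11); print("cassette top",w.round(4)[:,:2],w.mean(0))
r=onplane(T,f([(59,50),(338,24),(353,122),(70,151)]),.113); print("rest",r.round(4)[:,:2])
L=onplane(T,f([(25,60),(78,587),(430,555)]),.11); print("deck",L.round(4)[:,:2],np.linalg.norm(L[1]-L[0]))
fin=onplane(T,f([(207,241),(253,238),(254,257),(209,262)]),.146);print("fin",fin[:,:2].round(4),fin.mean(0))
for n,A in(("rest",r),("cass",w)):
    d=(A[0]+A[1]-A[2]-A[3]); e=(A[0]-A[1]+A[3]-A[2]); print(n,"yaw x",np.degrees(np.arctan2(d[1],d[0])),"yaw y",np.degrees(np.arctan2(e[1],e[0]))-90)
d=L[0]-L[1];print("edge yaw",np.degrees(np.arctan2(d[1],d[0])))
ws=onplane(S,g([(472,215),(570,130),(708,220),(612,316)]),.11);print("side cass",ws[:,:2].round(4),ws.mean(0))
fs=onplane(S,g([(685,33),(700,30),(744,58),(738,67)]),.146);print("side fin top",fs[:,:2].round(4),fs.mean(0))
# tub: rim corners from top
gr=cv2.cvtColor(T["frame"],cv2.COLOR_BGR2GRAY)
t=onplane(T,[(234,187),(288,200),(266,271),(212,258)],.07);print("tub",t[:,:2].round(3),t.mean(0))
for n,p,z in(("iron",(158,283),.06),("brush",(309,161),.05),("det",(485,265),.1),("small",(318,271),.05),("big",(450,340),.08)):print(n,onplane(T,[p],z).round(3))
E
```

```text
cassette top [[ 0.4517 -0.1486]
 [ 0.4587 -0.2165]
 [ 0.401  -0.2215]
 [ 0.3946 -0.1529]] [ 0.42652008 -0.18486227  0.11      ]
rest [[ 0.6151 -0.0878]
 [ 0.6279 -0.2434]
 [ 0.5726 -0.2501]
 [ 0.5582 -0.093 ]]
deck [[ 0.6102 -0.0689]
 [ 0.3186 -0.0934]
 [ 0.334  -0.2855]] 0.29264674028546606
fin [[ 0.5039 -0.1641]
 [ 0.5052 -0.1889]
 [ 0.4949 -0.1892]
 [ 0.4925 -0.1649]] [ 0.49914636 -0.17676411  0.146     ]
rest yaw x 6.043835369931783 yaw y 4.963747218869386
cass yaw x 4.608057164428915 yaw y 5.608160748887613
edge yaw 4.802355688362341
side cass [[ 0.3971 -0.1537]
 [ 0.4544 -0.1497]
 [ 0.4615 -0.2162]
 [ 0.4026 -0.2222]] [ 0.42891272 -0.18547053  0.11      ]
side fin top [[ 0.4993 -0.1656]
 [ 0.5047 -0.1685]
 [ 0.5066 -0.1897]
 [ 0.5014 -0.1912]] [ 0.50299251 -0.17872375  0.146     ]
tub [[0.679 0.243]
 [0.638 0.087]
 [0.435 0.15 ]
 [0.473 0.304]] [0.55619218 0.19589217 0.07      ]
iron [[0.404 0.46  0.06 ]]
brush [[0.758 0.026 0.05 ]]
det [[ 0.443 -0.461  0.1  ]]
small [[0.434 0.002 0.05 ]]
big [[ 0.238 -0.361  0.08 ]]
```

The cassette measures about (0.4275, -0.185) with yaw about 5.2°. The fin is 74 mm ahead of it, which gives a lock joint of about 0.003. Both views agree to 2–4 mm and the sizes match. The plan is to push the fin with shut fingers, keeping the yaw already set for the pinch.

Emit:
{"api": "carry_out", "payload": {"series": [[[0,0,0],-7.16],[[0,0,0],-7.16],[[0,0,0],-4.7],[[-34,12,0],0],[[-34,12,0],0],[[-34,12,0],0],[[-34,12,0],0],[[-34,12,0],0],[[-34,12,0],0],[[-34,12,0],0]], "fingers": 0, "squeeze": 40}}

```text
clock: 0.98
position: [0.2458, 0.3274, 0.2257]
ee_rot: [-0.0, 0.664, 0.748, -0.003]
contact_force: [1.7, 0.3, 0.1]
width: 0.0001
```

Emit:
{"api": "carry_out", "payload": {"series": [[[-34,12,0],0],[[-34,12,0],0],[[-34,12,0],0],[[-34,12,0],0],[[-34,12,0],0],[[-34,12,0],0],[[-34,12,0],0],[[-34,12,0],0],[[-34,12,0],0],[[0,0,0],0]]}}

```text
clock: 1.82
position: [0.3943, 0.0155, 0.2263]
ee_rot: [0.003, 0.665, 0.747, -0.002]
contact_force: [-0.4, 0.4, 0.3]
width: -0.0001
```

```bash
cat >> h.py <<'E'
def tool():
    s=manip.get_state(); q=s["ee_rot"]; return s,R.from_quat([q[1],q[2],q[3],q[0]]).as_matrix()
def go(x,y,z):
    s,M=tool(); return (M.T@(np.array([x,y,z])-s["position"])*1000).round(1)
def yaw(): 
    M=tool()[1]; return np.degrees(np.arctan2(M[1,0],M[0,0])), np.degrees(np.arccos(-M[2,2]))
E
python3 - <<'E'
from h import *
s,M=tool(); print(s["clock"],s["position"],s["qpos"],s["width"],s["contact_force"],yaw(),go(.4673,-.1814,.18))
E
```

```text
1.8167 [0.39430079 0.01554601 0.22627886] [-1.31579262e-01  7.33407570e-04  1.85343691e+00 -6.45185656e-03
  1.28475821e+00 -1.81679965e+00] -5.893880153087832e-05 [-0.43672057  0.41416834  0.33682707] (np.float64(96.6596419077743), np.float64(0.3862262742410081)) [-203.8   49.6   47.7]
```

Emit:
{"api": "carry_out", "payload": {"series": [[[-34,8,0],1.4],[[-34,8,0],0],[[-34,8,0],0],[[-34,8,0],0],[[-34,8,0],0],[[-34,8,0],0],[[0,0,0],0]]}}

```text
clock: 2.4
position: [0.4626, -0.1909, 0.2252]
ee_rot: [0.001, 0.675, 0.738, -0.001]
contact_force: [-0.1, 0.3, 0.3]
width: -0.0006
```

```bash
python3 - <<'E'
from h import *
s,M=tool(); print(s["clock"],s["position"],s["contact_force"],yaw(),go(.4673,-.1814,.18))
im=manip.get_image("wrist"); cv2.imwrite("pics/w1.png",np.clip(im["frame"]*1.5,0,255).astype(np.uint8)); print(im["K"],im["mount"])
E
```

```text
2.4 [ 0.46256054 -0.19091474  0.22519632] [-0.11693771  0.27481253  0.29136731] (np.float64(95.13984777275905), np.float64(0.1921449924991186)) [ 9.2  5.6 45.2]
[[371.64829954   0.         316.51702929]
 [  0.         371.64829954 237.02554553]
 [  0.           0.           1.        ]] [[ 9.99999957e-01 -2.91279040e-04  1.30849005e-05  2.43028441e-04]
 [ 2.75434626e-04  9.58422627e-01  2.85352402e-01 -7.16856841e-02]
 [-9.56580383e-05 -2.85352386e-01  9.58422666e-01 -1.41604489e-01]
 [ 0.00000000e+00  0.00000000e+00  0.00000000e+00  1.00000000e+00]]
```

View pics/w1.png

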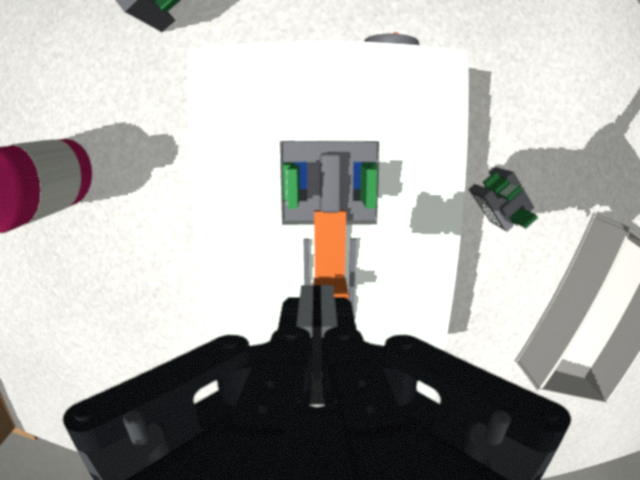

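The wrist view shows the cassette square at (281..379, 141..223), aligned with the tool. The tabs are at (291,186) and (369,186), and the tongue ends at (330,212).

```bash
cat >> h.py <<'E'
def wray(im,px,s,M):
    K=im["K"];m=np.array(im["mount"]); v=(np.atleast_2d(px)-[K[0][2],K[1][2]])/K[0][0]; r=np.linalg.norm(v,axis=1,keepdims=True)
    d=np.c_[v/r*np.sin(r),np.cos(r)]; d=d@m[:3,:3].T@M.T; return s["position"]+M@m[:3,3], d
def wplane(im,px,z,s,M):
    o,d=wray(im,px,s,M); return o+d*((z-o[2])/d[:,2])[:,None]
E
python3 - <<'E'
from h import *
s,M=tool(); im=manip.get_image("wrist")
P=wplane(im,[(281,141),(378,141),(379,223),(282,223)],.11,s,M); print(P.round(4),P.mean(0)); print(np.linalg.norm(np.diff(P,axis=0),axis=1))
T=wplane(im,[(288,186),(373,186)],.134,s,M); print("tabs",T,T.mean(0))
e=wplane(im,[(315,212),(346,211)],.118,s,M);print("tongue end",e,e.mean(0))
for d in (P[0]-P[3],P[1]-P[2]): print(np.degrees(np.arctan2(-d[1],-d[0])))
for d in (P[0]-P[1],P[3]-P[2]): print(np.degrees(np.arctan2(-d[1],-d[0])))
E
```

```text
[[ 0.3993 -0.2176  0.11  ]
 [ 0.393  -0.1512  0.11  ]
 [ 0.451  -0.1434  0.11  ]
 [ 0.4573 -0.2127  0.11  ]] [ 0.42516077 -0.18118904  0.11      ]
[0.06671408 0.05856365 0.06961064]
tabs [[ 0.42653182 -0.20880754  0.134     ]
 [ 0.42152176 -0.15508836  0.134     ]] [ 0.42402679 -0.18194795  0.134     ]
tongue end [[ 0.44543634 -0.19003746  0.118     ]
 [ 0.4427991  -0.16892132  0.118     ]] [ 0.44411772 -0.17947939  0.118     ]
4.808781463073255
7.646841411983317
95.47928488243303
95.17987357475224
```

Emit:
{"api": "carry_out", "payload": {"series": [[[12,4,20],0],[[0,0,20],0],[[0,0,20],0],[[0,0,20],0],[[0,0,17],0],[[0,0,0],0]]}}

```text
clock: 3.0
position: [0.4599, -0.1627, 0.126]
ee_rot: [-0.003, 0.672, 0.74, 0.002]
contact_force: [-1.3, 0.4, -0.0]
width: 0.0001
```

```bash
python3 - <<'E'
from h import *
s,M=tool(); print(s["clock"],s["position"],s["contact_force"],yaw(),go(.4658,-.1788,.126))
E
```

```text
3.0 [ 0.45986636 -0.1627053   0.12595336] [-1.30928936  0.36690646 -0.00391864] (np.float64(95.53167457754321), np.float64(0.40461487963336845)) [-16.6   4.4  -0.2]
```

Emit:
{"api": "carry_out", "payload": {"series": [[[-8,2,0],0.2],[[-8,2,0],0],[[0,0,0],0],[[0,0,0],0]]}}

```text
clock: 3.33
position: [0.466, -0.1765, 0.1284]
ee_rot: [-0.003, 0.672, 0.741, 0.002]
contact_force: [-1.1, 0.9, 1.5]
width: -0.0002
```

Emit:
{"api": "carry_out", "payload": {"series": [[[0,8,0],0],[[0,8,0],0],[[0,8,0],0],[[0,0,0],0]]}}

```text
clock: 3.67
position: [0.4924, -0.1749, 0.1306]
ee_rot: [-0.001, 0.673, 0.74, 0.002]
contact_force: [1.3, -1.2, -0.1]
width: 0.0001
```

```bash
python3 - <<'E'
from h import *
s,M=tool(); print(s["clock"],s["position"],s["contact_force"],yaw(),go(.5097,-.1747,.126))
E
```

```text
3.6667 [ 0.49244899 -0.17490549  0.13060952] [ 1.34592079 -1.15144844 -0.05461144] (np.float64(95.46316321858107), np.float64(0.29113562594608655)) [-1.5 17.2  4.6]
```

Emit:
{"api": "carry_out", "payload": {"series": [[[0,6,2],0],[[0,6,1],0],[[0,6,1],0],[[0,6,1],0],[[0,6,0],0],[[0,4,0],0]]}}

```text
clock: 4.17
position: [0.5096, -0.1727, 0.1256]
ee_rot: [-0.016, 0.67, 0.742, -0.014]
contact_force: [-9.5, -1.7, 8.3]
width: 0.0003
```

```bash
python3 - <<'E'
from h import *
s,M=tool(); print(s["clock"],s["position"],s["contact_force"],yaw())
E
```

```text
4.1667 [ 0.5095518  -0.17270286  0.12563976] [-9.48358122 -1.74317077  8.30171012] (np.float64(95.867536275313), np.float64(2.47784898523657))
```

Emit:
{"api": "carry_out", "payload": {"series": [[[0,6,0],0],[[0,6,0],0],[[0,-8,0],0],[[0,-8,-5],0],[[0,0,-20],0],[[0,0,-20],0],[[0,0,-20],0],[[0,0,0],0],[[0,0,0],0]]}}

```text
clock: 4.92
position: [0.5006, -0.1737, 0.1941]
ee_rot: [-0.024, 0.669, 0.743, -0.022]
contact_force: [-0.6, 0.8, -0.4]
width: -0.0003
```

```bash
python3 - <<'E'
from h import *
s,M=tool(); print(s["clock"],s["position"],s["contact_force"],yaw(),M.round(4)); print(go(.426,-.1825,.19))
im=manip.get_image("top");print(blobs(mask(im,(5,120,70),(20,255,255)),20)); 
im=manip.get_image("side");print(blobs(mask(im,(5,120,70),(20,255,255)),20)); cv2.imwrite("pics/s2.png",cv2.resize(im["frame"][240:400,260:470],None,fx=3,fy=3))
E
```

```text
4.9167 [ 0.50061026 -0.17373935  0.19409798] [-0.59159813  0.81316124 -0.35165801] (np.float64(96.00432261186445), np.float64(3.7439707680099823)) [[-1.046e-01  9.924e-01 -6.530e-02]
 [ 9.945e-01  1.048e-01 -1.000e-04]
 [ 6.700e-03 -6.500e-02 -9.979e-01]]
[ -0.9 -74.7   9. ]
[(196, [577.9, 71.6], [566, 67, 28, 11]), (77, [533.7, 91.7], [526, 88, 18, 12]), (248, [611.3, 198.0], [588, 194, 52, 9]), (55, [632.1, 216.4], [622, 215, 18, 4]), (73, [383.0, 250.1], [379, 245, 9, 11]), (2470, [530.4, 409.0], [512, 371, 38, 74])]
[(281, [378.2, 301.2], [365, 284, 27, 31])]
```

View pics/s2.png

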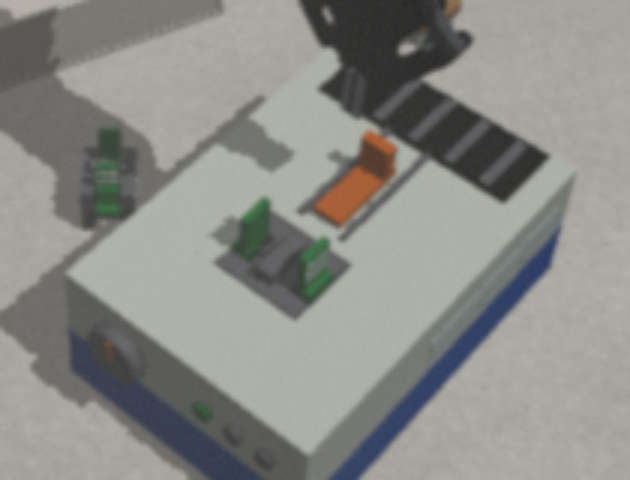

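Emit:
{"api": "carry_out", "payload": {"series": [[[0,-15,0],0.4],[[0,-15,0],0.4],[[0,-15,0],0],[[0,-15,0],0],[[0,-14,0],0],[[0,0,0],0],[[0,0,0],0],[[0,0,0],0]], "fingers": 85}}

```text
clock: 5.68
position: [0.422, -0.178, 0.1896]
ee_rot: [-0.031, 0.674, 0.738, -0.022]
contact_force: [-0.3, -0.4, -0.4]
width: 0.085
```

```bash
python3 - <<'E'
from h import *
s,M=tool(); print(s["clock"],s["position"],s["width"],s["contact_force"],yaw(),M[:,2]); print(go(.426,-.1825,.117))
im=manip.get_image("side"); p=onplane(im,np.array([(370,132),(397,155)])/3+[260,240],.146); print(p)
im=manip.get_image("wrist"); cv2.imwrite("pics/w2.png",np.clip(im["frame"]*1.5,0,255).astype(np.uint8))
E
```

```text
5.6833 [ 0.42204274 -0.17804968  0.18956708] 0.08500274125337794 [-0.34585483 -0.44172396 -0.38756763] (np.float64(95.17649547121688), np.float64(4.362025458172225)) [-0.07559064  0.00842035 -0.99710338]
[-5.9  8.9 72. ]
[[ 0.52968656 -0.16785633  0.146     ]
 [ 0.52748268 -0.19382916  0.146     ]]
```

View pics/w2.png

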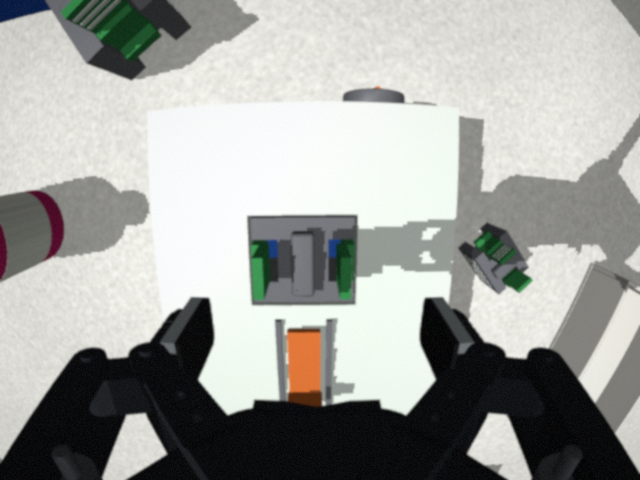

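```bash
python3 - <<'E'
from h import *
s,M=tool(); im=manip.get_image("wrist"); print(s["position"])
P=wplane(im,[(249,216),(356,216),(357,303),(252,304)],.11,s,M); print(P.round(4),P.mean(0)); print(np.linalg.norm(np.diff(P,axis=0),axis=1))
T=wplane(im,[(254,270),(353,270)],.134,s,M); print("tabs",T,T.mean(0))
e=wplane(im,[(288,329),(320,328)],.118,s,M);print("tongue end",e,e.mean(0), (e.mean(0)-P.mean(0))@[.996,.09,0])
E
```

```text
[ 0.42255847 -0.1781882   0.18970183]
[[ 0.4014 -0.2208  0.11  ]
 [ 0.3956 -0.1546  0.11  ]
 [ 0.453  -0.1472  0.11  ]
 [ 0.4599 -0.2162  0.11  ]] [ 0.42747621 -0.18471722  0.11      ]
[0.06642611 0.05792431 0.06938246]
tabs [[ 0.42824133 -0.21262931  0.134     ]
 [ 0.42324964 -0.15608845  0.134     ]] [ 0.42574548 -0.18435888  0.134     ]
tongue end [[ 0.47187152 -0.19102606  0.118     ]
 [ 0.46928648 -0.17036888  0.118     ]] [ 0.470579   -0.18069747  0.118     ] 0.04329215269939543
```

Emit:
{"api": "carry_out", "payload": {"series": [[[-3,5,10],0],[[-3,4,12],0],[[0,1,12],0],[[0,0,12],0],[[0,0,10],0],[[0,0,0],0]]}}

```text
clock: 6.33
position: [0.4351, -0.1844, 0.128]
ee_rot: [-0.028, 0.673, 0.739, -0.021]
contact_force: [-0.4, -0.3, 0.2]
width: 0.085
```

```bash
python3 - <<'E'
from h import *
s,M=tool(); print(s["clock"],s["position"],s["contact_force"],yaw(),M[:,2]); print(go(.427,-.1843,.117))
E
```

```text
6.3333 [ 0.43508993 -0.18441511  0.12797535] [-0.42051429 -0.28821376  0.16006459] (np.float64(95.33552941572088), np.float64(4.0503559018864115)) [-0.0703722   0.00606626 -0.99750236]
[ 0.7 -7.3 11.5]
```

Emit:
{"api": "carry_out", "payload": {"series": [[[0,-4,6],0],[[0,-3,5],0],[[0,0,0],0],[[0,0,0],0]]}}

```text
clock: 6.67
position: [0.428, -0.1853, 0.1155]
ee_rot: [-0.028, 0.673, 0.739, -0.021]
contact_force: [-0.8, -1.1, -0.0]
width: 0.0854
```

```bash
python3 - <<'E'
from h import *
s,M=tool(); print(s["clock"],s["position"],s["contact_force"],yaw(),M[:,2]); print(go(.427,-.1843,.117))
E
```

```text
6.6667 [ 0.42797826 -0.18529754  0.11548177] [-0.78106818 -1.11074308 -0.003048  ] (np.float64(95.38295884027733), np.float64(4.081600427614674)) [-0.0708859   0.00643219 -0.99746369]
[ 1.1 -1.  -1.4]
```

Emit:
{"api": "carry_out", "payload": {"series": [[[1,-1,-1],0],[[0,0,0],0],[[0,0,0],0],[[0,0,0],0],[[0,0,0],0],[[0,0,0],0],[[0,0,0],0],[[0,0,0],0]], "fingers": 20, "squeeze": 50}}

```text
clock: 7.33
position: [0.4289, -0.1856, 0.122]
ee_rot: [-0.024, 0.673, 0.739, -0.021]
contact_force: [-1.2, 0.2, -1.6]
width: 0.0287
```

```bash
python3 - <<'E'
from h import *
s,M=tool(); print(s["clock"],s["position"],s["width"],s["contact_force"],yaw(),M.T@[0,0,1])
E
```

```text
7.3333 [ 0.42885335 -0.18560344  0.12200495] 0.028694702915765844 [-1.15478234  0.2221331  -1.59361231] (np.float64(95.38616200249797), np.float64(3.662087183580876)) [ 0.0078182  -0.06339167 -0.9979581 ]
```

```bash
python3 - <<'E'
from h import *
im=manip.get_image("side"); w=manip.get_image("wrist")
c=np.zeros((480,800,3),np.uint8); c[:,:420]=cv2.resize(im["frame"][270:350,315:385],(420,480),interpolation=cv2.INTER_CUBIC); c[:380,420:]=cv2.resize(w["frame"][200:400,220:420],(380,380))
cv2.imwrite("pics/g1.png",np.clip(c*1.5,0,255).astype(np.uint8)); print(manip.get_state()["width"],manip.get_state()["position"])
E
```

```text
0.028676010933221065 [ 0.42866766 -0.18550983  0.12174993]
```

View pics/g1.png

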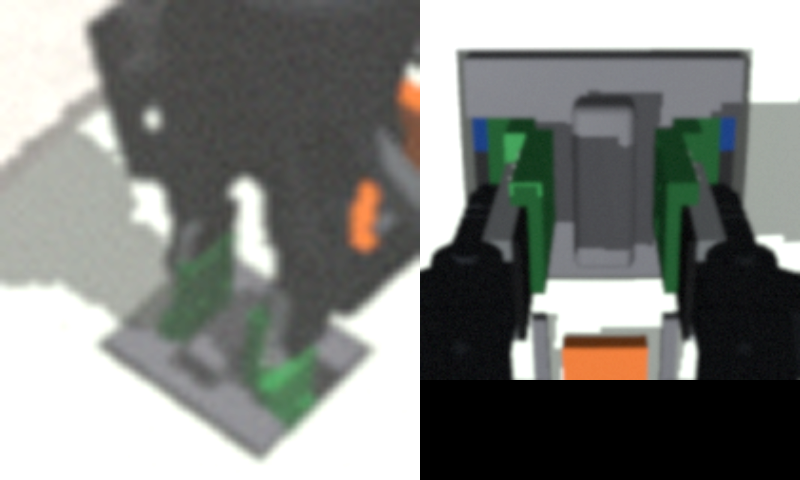

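Both tabs are pinched, though the width reading of 28.7 mm is narrower than the 36 mm expected. The tool has drifted up 6 mm, so I'll press down gently to make sure the cassette is seated while pinched.

Emit:
{"api": "carry_out", "payload": {"series": [[[0,0,3],0],[[0,0,3],0],[[0,0,3],0],[[0,0,1],0]]}}

```text
clock: 7.77
position: [0.4292, -0.1855, 0.121]
ee_rot: [-0.023, 0.673, 0.739, -0.02]
contact_force: [-0.1, 0.9, -2.5]
width: 0.0285
```

```bash
python3 - <<'E'
from h import *
s,M=tool(); print(s["clock"],s["position"],s["width"],s["contact_force"],yaw(),M.T@[0,0,1])
E
```

```text
7.7667 [ 0.42916577 -0.18553077  0.12100707] 0.028488312438563566 [-0.09527082  0.87604783 -2.52892087] (np.float64(95.37643199461782), np.float64(3.499816055275552)) [ 0.00626524 -0.06072297 -0.99813499]
```

Emit:
{"api": "carry_out", "payload": {"series": [[[0,0,6],0],[[0,0,6],0]]}}

```text
clock: 7.93
position: [0.4301, -0.1856, 0.1205]
ee_rot: [-0.02, 0.673, 0.739, -0.019]
contact_force: [-10.0, 7.9, 52.6]
width: 0.029
```

```bash
python3 - <<'E'
from h import *
s,M=tool(); print(s["clock"],s["position"],s["width"],s["contact_force"],yaw(),s["qd"].round(3))
manip.get_image("side"); s,M=tool(); print(s["clock"],s["position"],s["width"],s["contact_force"],yaw())
im=manip.get_image("wrist"); P=None
cv2.imwrite("pics/w3.png",np.clip(im["frame"][150:450,140:540]*1.5,0,255).astype(np.uint8))
E
```

```text
7.9333 [ 0.43005961 -0.1856041   0.12047219] 0.029042727667644784 [-10.04330517   7.91018559  52.61860223] (np.float64(95.34655702231031), np.float64(3.231355483952678)) [ 0.002 -0.011  0.015  0.001 -0.031  0.004]
7.9833 [ 0.42997143 -0.18559398  0.1205118 ] 0.02897771573957505 [-7.97781476  6.13693905 44.77506287] (np.float64(95.35184403197744), np.float64(3.2194783237933273))
```

View pics/w3.png

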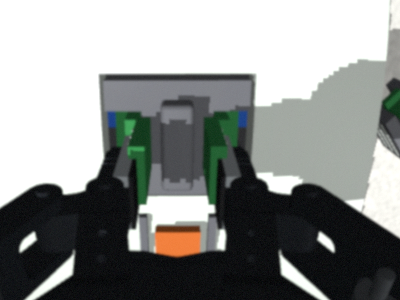

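The cassette is seated: pressing down gave 52 N, and both catches are pinched. Now I lift along world up.

Emit:
{"api": "carry_out", "payload": {"series": [[[0,0,-3],0],[[0,0,-6],0],[[0,0,-8],0],[[0,-0.5,-8],0],[[0,-0.5,-8],0]]}}

```text
clock: 8.45
position: [0.4295, -0.1848, 0.1554]
ee_rot: [-0.021, 0.673, 0.739, -0.02]
contact_force: [-0.2, 0.3, -1.8]
width: 0.0291
```

```bash
python3 - <<'E'
from h import *
s,M=tool(); print(s["clock"],s["position"],s["width"],s["contact_force"],yaw(),M.T@[0,0,1])
E
```

```text
8.45 [ 0.42954217 -0.1848193   0.15536497] 0.02911687924447767 [-0.18470866  0.3269518  -1.77592158] (np.float64(95.36413452351049), np.float64(3.3206894599090804)) [ 0.00478055 -0.05772692 -0.99832097]
```

Lifting freely, with about 2 N of weight showing. I continue up to about 0.24.

Emit:
{"api": "carry_out", "payload": {"series": [[[0,-0.5,-10],0],[[0,-0.5,-10],0],[[0,-0.5,-10],0],[[0,-0.5,-10],0],[[0,-0.5,-10],0],[[0,-0.5,-10],0],[[0,-0.5,-10],0],[[0,0,-8],0],[[0,0,0],0]]}}

```text
clock: 9.2
position: [0.4317, -0.1857, 0.2364]
ee_rot: [-0.024, 0.673, 0.739, -0.02]
contact_force: [0.3, -0.7, -2.1]
width: 0.0286
```

```bash
python3 - <<'E'
from h import *
s,M=tool(); print(s["clock"],s["position"],s["width"],s["contact_force"],yaw(),M.T@[0,0,1],go(.556,.196,.225))
im=manip.get_image("side"); cv2.imwrite("pics/s4.png",cv2.resize(im["frame"][200:420,240:480],(720,600)))
E
```

```text
9.2 [ 0.43171433 -0.18565544  0.23635172] 0.0286441566588769 [ 0.31786775 -0.72139066 -2.07311172] (np.float64(95.31670080572748), np.float64(3.532287112545521)) [ 0.00865197 -0.06100048 -0.99810024] [368.4 159.7   4.8]
```

View pics/s4.png

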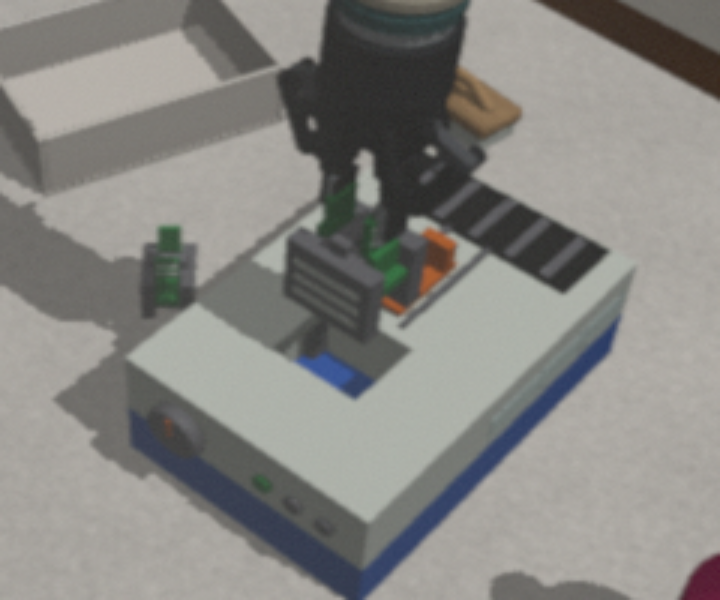

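The cassette is out of the well, upright and held by the catches, and the lock is back. Now I carry it to the tub.

Emit:
{"api": "carry_out", "payload": {"series": [[[6,3,0],0],[[12,5,0],0],[[18,8,0],0],[[22,10,0],0],[[22,10,0],0],[[22,10,0],0],[[22,10,0],0],[[22,10,0],0],[[22,10,0],0],[[22,10,0],0]]}}

```text
clock: 10.08
position: [0.4981, 0.0205, 0.2235]
ee_rot: [-0.031, 0.676, 0.736, -0.023]
contact_force: [-0.2, -1.0, -2.2]
width: 0.0289
```

```bash
python3 - <<'E'
from h import *
s,M=tool(); print(s["clock"],s["position"],s["width"],s["contact_force"],yaw(),go(.556,.196,.225))
E
```

```text
10.0833 [0.49808152 0.02048069 0.22351173] 0.028939383652627885 [-0.17044546 -0.95635605 -2.19300444] (np.float64(94.77209313440862), np.float64(4.435704375172512)) [170.1  72.2  -4.6]
```

Emit:
{"api": "carry_out", "payload": {"series": [[[22,10,-2],0],[[22,10,-2],0],[[22,10,-2],0],[[22,9,-2],0],[[20,8,-2],0],[[16,6,-2],0],[[11,4,-1],0],[[6,3,-1],0],[[3,1,0],0],[[0,0,0],0]]}}

```text
clock: 10.92
position: [0.5449, 0.1863, 0.2248]
ee_rot: [-0.038, 0.673, 0.738, -0.029]
contact_force: [0.4, -0.6, -2.8]
width: 0.0287
```

```bash
python3 - <<'E'
from h import *
s,M=tool(); print(s["clock"],s["position"],s["width"],s["contact_force"],yaw(),go(.556,.196,.225))
im=manip.get_image("side"); t=manip.get_image("top"); im2=im
c=np.zeros((480,800,3),np.uint8); c[:,:440]=cv2.resize(im["frame"][100:300,190:373],(440,480)); c[:360,440:]=cv2.resize(t["frame"][160:300,180:320],(360,360))
cv2.imwrite("pics/e1.png",c)
E
```

```text
10.9167 [0.54488227 0.18628311 0.22478634] 0.028720937212813612 [ 0.36687871 -0.59852799 -2.75226406] (np.float64(95.16686253148754), np.float64(5.475834757492443)) [ 8.7 11.9 -1.2]
```

View pics/e1.png

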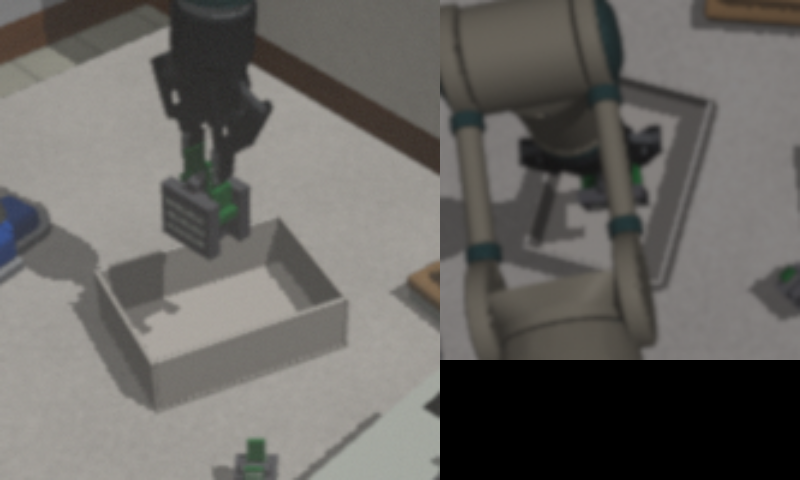

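Upright over the tub, inside the rim in both views. A small centring move comes next, then settling.

Emit:
{"api": "carry_out", "payload": {"series": [[[4,5,-1],0],[[4,5,-1],0],[[0,0,0],0],[[0,0,0],0],[[0,0,0],0],[[0,0,0],0]]}}

```text
clock: 11.52
position: [0.5552, 0.1914, 0.2268]
ee_rot: [-0.037, 0.675, 0.736, -0.029]
contact_force: [-0.3, 0.4, -3.1]
width: 0.0289
```

```bash
python3 - <<'E'
from h import *
s,M=tool(); print(s["clock"],s["position"],s["width"],s["contact_force"],yaw(),np.abs(s["qd"]).max())
for _ in range(8): manip.get_image("side")
s,M=tool(); print(s["clock"],s["position"],s["width"],s["contact_force"],yaw(),np.abs(s["qd"]).max())
manip.sign_off()
E
```

```text
11.5167 [0.55524256 0.19139182 0.22684325] 0.02894212330718285 [-0.31129083  0.39973367 -3.12135656] (np.float64(94.85504926044693), np.float64(5.430882417870242)) 0.005798320870815802
11.9167 [0.55514561 0.19167143 0.22682179] 0.028810078649693076 [ 0.30313806  0.0364863  -2.98717709] (np.float64(94.87385147767245), np.float64(5.429931669582162)) 0.0023891562243308923
the job is handed in; nothing more can be done
```

I slid the lock back, pinched and lifted out the middle-sized cassette from the station's well, and handed in at about 12 s with it held over the middle of the tub. No verdict is reported, so this rests on my own checks.

**Checks that looked right at the end:**
- **Position:** the tool was about 5 mm from the tub's measured middle, with the cassette's underside roughly 0.155 m above the worktop.
- **Hold:** the arm was still, with joint speeds under 0.003 rad/s, and about 3 N of load hanging on it. The finger opening stayed at about 29 mm, and the pictures showed the cassette clear of the tub and station.
- **Other objects:** I planned the moves clear of the tub, iron, bottle and brush. I did not re-measure where they stand at the end.

**Checks that disagreed or drifted:**
- **Lock travel:** the final images put it at about 25–27 mm, not the full 30 mm. I had pushed it until it resisted with about 9.5 N; the step needs 20 mm.
- **Finger opening:** it read 29 mm instead of the 36 mm expected with both catches fully pinched. The pictures showed both tabs pressed in.
- **Tool tilt:** contact forces left the tool tilted about 5°, and the moves could not undo it. The limit is 20°.
- **Seating press:** before lifting, I pressed down to be sure the cassette was seated, and the wrist force reached about 53 N. That is under the 120 N wrist limit, and I judged the load was on the fingers rather than the gripper's body.

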